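# Fit the drilling template over the fixture's guide pins

## Task

Draw the drilling template (the board with two holes) out of the low shelf by its projecting end, lay it flat on the bench clear of the shelf and let go. Then take it by the block handle in its middle and lower it level onto the fixture's two guide pins, without letting it drop, until it rests fully home on the fixture, and release it. Leave the push block where it lies in the shelf and do not disturb the two loose jars at the far side of the bench.

Things in the scene. Friction and masses are not known exactly. Their poses are not given: they have to be found in the camera images.
- template_plate (a point): Centre of the template's plywood board, half-way up: 240 mm long (its x), 56 wide (y), 18 thick (z up). Two through holes, 14.5 mm, on the long centre line 75 mm either side of centre; either way round fits. Loose, 0.17 to 0.34 kg, balanced at its centre. It starts flat in either bay of the shelf, along the rack's y, 80 to 90 mm of it projecting; that end can be gripped across the 56 mm.
- template_handle (a point): Centre of the template's block handle, 31.5 mm above template_plate, same axes. Wooden block 36 mm along the template's length, 50 mm across it, 45 mm high, standing on the middle of the board. At the start the shelf's top board covers it.
- rack_front (a point): Middle of the front edge of the top board of the fixed plywood shelf unit, 107.5 mm above the bench. Its y points level into the shelf, x along the front. Unit 290 mm wide (x), 180 deep, 115 high; top and floor boards 15 mm thick, flush in front; jars on its top at the back reach 221 mm. Two bays, middles 68 mm either side along x, with a 15 mm upright between; boards lie on the floor board.
- fixture_seat (a point): Centre of the face on which the template comes to rest, on the fixed wooden drilling fixture, 270 mm (its x) by 120 mm (y); 36 mm above the bench, z up. Two steel guide pins, 12 mm thick, stand 75 mm either side along x and rise 45 mm above the seat, the top 12 mm tapering to 5 mm. When home, template_plate is 9 mm above this point and the template's x lies along this x, either way.
- pushblock_mid (a point): Centre of the board of a push block: same board size (240 x 56 x 18 mm) as the template but without holes and with a round arched handle. Lies in the other bay; leave it alone.
- jar_a_mid (a point): Centre, half-way up, of a loose glass jar with a brass lid, 76 mm diameter, 133 mm tall, at the far side of the bench; leave alone.
- jar_b_mid (a point): Centre, half-way up, of a second such jar, 76 mm diameter, 133 mm tall; leave alone.
There are look-alikes about, which are no part of the job. Leave any red or yellow look-alike of the part that bears template_plate alone.

How it is judged (in metres and radians):
On the way, in this order (a step that is already met when the one before it is completed fails the run):
1. the template lies flat on the bench, drawn fully out of the shelf, and is let go (height (world z) of template_plate below 0.012 m and angle between template_plate's own z axis and vertical below 0.04 rad and y of template_plate in the frame of rack_front below -0.11 m and contact force between the fingers and template below 0.1 N and linear speed of template below 0.02 m/s), for 0.1 s.
2. the template is on both pins, above its seat, level and held by the gripper (horizontal distance between template_plate and fixture_seat below 0.008 m and angle between the x axis of template_plate and the x axis of fixture_seat, either way round below 0.08 rad and angle between template_plate's own z axis and vertical below 0.1 rad and z of template_plate in the frame of fixture_seat between 0.014 and 0.046 m and contact force between the fingers and template above 0.5 N), for 0.04 s.
At the end, for the whole second after the job is handed in: The template is on both guide pins, resting on the fixture's seat: its centre within 5 mm of the fixture's centre horizontally, its long axis within 0.06 rad of the line of the pins, level within 0.03 rad, its board within 2.5 mm of fully down, released and at rest (horizontal distance between template_plate and fixture_seat below 0.005 m and angle between the x axis of template_plate and the x axis of fixture_seat, either way round below 0.06 rad and angle between template_plate's own z axis and vertical below 0.03 rad and z of template_plate in the frame of fixture_seat between 0.006 and 0.0115 m and linear speed of template below 0.02 m/s); the robot touches nothing.
It fails at once if the template is tilted more than 0.12 rad while on the pins (horizontal distance between template_plate and fixture_seat below 0.015 m and z of template_plate in the frame of fixture_seat below 0.05 m and angle between template_plate's own z axis and vertical above 0.12 rad).
It fails at once if the template drops onto the fixture (faster than 0.35 m/s while on the pins) (horizontal distance between template_plate and fixture_seat below 0.015 m and z of template_plate in the frame of fixture_seat below 0.045 m and linear speed of template above 0.35 m/s).
It fails at once if the push block is moved more than 30 mm (distance of pushblock_mid from where it was at the start of the episode above 0.03 m).
It fails at once if a loose jar is moved more than 30 mm or knocked over (distance of any of jar_a_mid, jar_b_mid from where it was at the start of the episode above 0.03 m).
It also fails if it takes over 59 s, if anything falls off the work surface, if the arm or the gripper's body presses on something with over 40 N, if the wrist force passes 120 N, or if a joint passes its speed limit or range.

## Robot

A 6-joint arm with a two-finger parallel gripper is mounted at the origin on the work surface. World frame = base frame: x ahead of the robot, y to its left, z up, the work surface at z = 0. Lengths are in mm, angles in rad, forces in N, time in s.
With the tool pointing down it reaches from about 250 to 775 mm from the base axis. Payload 4 kg.
Tool frame: the origin (TCP) lies midway between the tips of the shut fingers; the grasp point (between the pads) lies 19 mm behind it; z points along the fingers, x is the direction in which the jaws open and shut, and the axes are right-handed (so a half turn about z gives the same grasp; the last joint's range is limited). The gripper opens to 94 mm and grips with 3 to 60 N. Pads are 16 mm wide; open, the fingers measure 119 mm over their backs; the gripper's body (75 mm by 177 mm) begins 78 mm behind the grasp point.
Start: joints at [-1.273, 0.087, 1.371, -0, 1.684, -0.103], TCP at [214.585, -506.432, 205.506] pointing down, gripper open.
Joint ranges: [-3.1, 3.1], [-0.76, 2.03], [0.27, 2.55], [-1.08, 4.22], [0.17, 2.65], [-2.57, 2.57]. Speed limits (rad/s): [2.79, 2.79, 3.14, 3.14, 3.14, 3.14].

## Interface

Orientations are given as a rotation vector (axis times angle).
In Python, from workcell import manip, solver, telemetry, cams, job gives the robot as it stands. Calls block until the motion is done:
- manip.reach(position, orientation): joint-space move of the TCP to a pose.
- manip.move_straight(position, orientation=None, velocity=150): straight line of the TCP; orientation=None keeps the orientation; velocity is the mean speed in mm/s.
- manip.goto_joints(angles): joint-space move.
- manip.open_jaws() and manip.clamp(strength=None): open the fingers fully, or close them until they stop; strength is the grip in N (None keeps the last).
- manip.wait(seconds).
- solver.ik(position, orientation): joint angles nearest the present ones, or None.
- telemetry.observe(): the state.
- cams.capture(name): name is "scene" or "top"; returns a dict with "pixels" (384x512x3 uint8, red, green, blue), "mtx" (3x3 intrinsics, pixels), "k1" (the pictures are not rectified: a ray, as slopes to the right and down, at radius r is drawn at 1 + k1 r^2 times it, then the intrinsics apply), "R" (3x3) and "t" (3): a world point X has camera coordinates R X + t. Camera axes: x right, y down, z forward; pixel columns grow to the right and rows downward; lengths in mm; the calibration is good to about 2 mm. A picture is of the moment at which its call begins. There is no depth.
A pose or a line that the arm cannot do raises manip.Unreachable and nothing moves.
- job.finish_job(): hands the job in, once; it reports no verdict.
The state is a dict: "time": time; "joints": joint angles; "joint_vel": joint speeds; "joint_efforts": joint torques, N m; "tcp_pos": TCP position; "orientation": TCP orientation; "wrist_force": force on the tool from outside, world axes, zero at the start; "wrist_torque": the same for the moment, N m; "opening": finger opening in mm.
Only numpy, scipy, OpenCV 4.12 (cv2) and the standard library are available. Lean on these libraries where they do the work, as an engineer would, in place of code of your own. Each camera call takes 0.05 s, during which the arm holds its last target. There are 200 camera calls.

## Working session

There is one attempt and no reset: what is moved stays moved. The work goes in short steps, each a Python script; the robot and the scene stay as the last script left them, time stands still between calls to the robot, and variables do not carry over. Pictures are saved under pics/ and viewed, about 8 in all and at most 12, crops included, and the job is handed in when it is done.

```bash
ls; mkdir -p pics; python3 - <<'E'
from workcell import manip, solver, telemetry, cams, job
import cv2,numpy as np
for n in("scene","top"):
    c=cams.capture(n); cv2.imwrite(f"pics/{n}0.png",cv2.resize(c["pixels"][:,:,::-1],(800,600),interpolation=cv2.INTER_CUBIC))
    print(n,c["mtx"].tolist(),c["k1"],"pos",(-c["R"].T@c["t"]).round(0),c["R"].round(3).tolist())
print(telemetry.observe())
E
```

```text
pics
scene [[392.0052408868259, 0.0, 257.58648797176795], [0.0, 392.0052408868259, 190.60250924077346], [0.0, 0.0, 1.0]] -0.08876658259310359 pos [1165. -487.  813.] [[0.678, 0.735, 0.002], [0.473, -0.435, -0.766], [-0.563, 0.52, -0.643]]
top [[436.1008910288396, 0.0, 252.73388089189783], [0.0, 436.1008910288396, 189.95025945415597], [0.0, 0.0, 1.0]] 0.036989644006597204 pos [ 278.   72. 1439.] [[0.002, -1.0, -0.003], [-0.983, -0.001, -0.186], [0.186, 0.004, -0.983]]
{'time': 0.1, 'joints': array([-1.27311051e+00,  8.79200864e-02,  1.37206116e+00, -2.29189511e-05,
        1.68357570e+00, -1.03077467e-01]), 'joint_vel': array([-0.00027346, -0.00104319, -0.00428226,  0.0004886 , -0.0009029 ,
        0.00063568]), 'joint_efforts': array([ 2.04145377e-03, -3.41250622e+01, -3.03302729e+01,  7.20862322e-02,
        3.04219779e-02, -1.03835437e-04]), 'tcp_pos': array([ 214.42754832, -505.96725615,  204.4211775 ]), 'orientation': array([-2.61812677e+00,  1.73415249e+00,  2.40520542e-03]), 'wrist_force': array([-0.46533775, -0.74050226, -0.20254476]), 'wrist_torque': array([ 0.01289539, -0.04365843, -0.05648514]), 'opening': 94.16681452438675}
```

View pics/scene0.png

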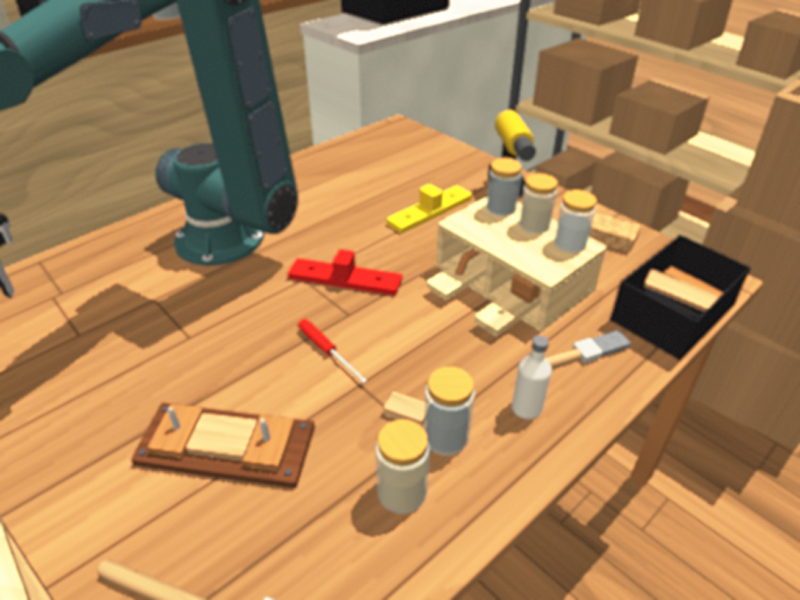

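View pics/top0.png

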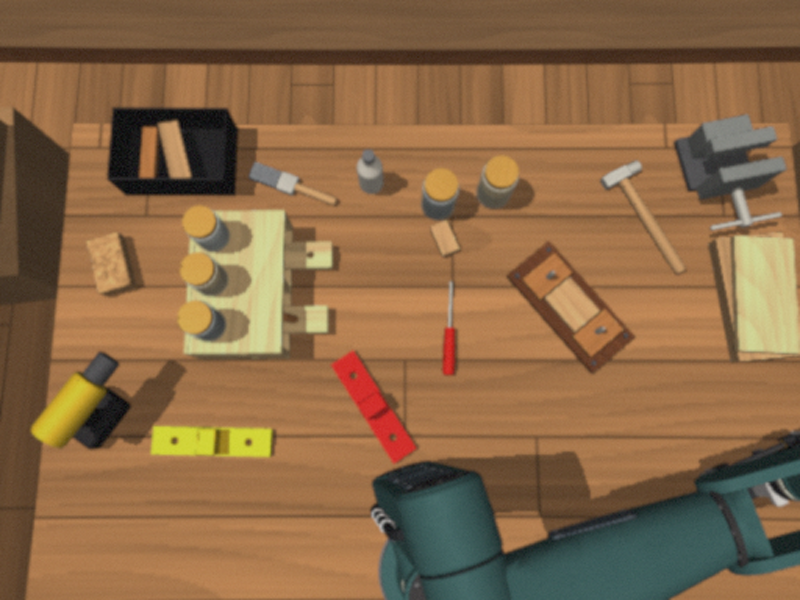

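The candidates for the template are:
- The board in the far-x bay: top (312,255), scene (497,318). It shows a hole and a block behind it.
- The board in the near-x bay: top (312,320), scene (447,285). It looks to have an arched handle, so I take it as the push block.
- The red board, top (375,405), and the yellow board, top (212,442). Both are look-alikes.

I'll confirm with one enlarged crop.

```bash
cat > h.py <<'E'
import cv2,numpy as np
from workcell import manip, solver, telemetry, cams, job
from scipy.spatial.transform import Rotation as Ro
def ray(c,px):
    d=(np.array(px,float)-c["mtx"][:2,2])/c["mtx"][0,0]
    u=d.copy()
    for _ in range(20): u=d/(1+c["k1"]*(u@u))
    return c["R"].T@np.r_[u,1], -c["R"].T@c["t"]
def plane(c,px,z):
    d,o=ray(c,px); return (o+d*(z-o[2])/d[2])
def proj(c,X):
    p=np.atleast_2d(X)@c["R"].T+c["t"]; u=p[:,:2]/p[:,2:]
    return u*(1+c["k1"]*(u**2).sum(1,keepdims=True))*c["mtx"][0,0]+c["mtx"][:2,2]
def crop(c,x,y,w,h,s): return cv2.resize(c["pixels"][y:y+h,x:x+w,::-1],None,fx=s,fy=s,interpolation=cv2.INTER_CUBIC)
def down(yaw):  # tool z down, tool x at world angle yaw
    x=np.array([np.cos(yaw),np.sin(yaw),0]);z=np.array([0,0,-1.]);return Ro.from_matrix(np.c_[x,np.cross(z,x),z]).as_rotvec()
E
python3 - <<'E'
from h import *
s=cams.capture("scene");t=cams.capture("top")
# scene: 265..395 x 115..215 ; top rack 110..220 x 125..235 ; fixture 320..410 x 150..240
A=crop(s,270,140,80,75,5);B=crop(t,160,135,80,75,5);C=crop(t,322,152,88,60*88//80//1,4.545);D=crop(s,80,250,130,65,400/130)
im=np.zeros((600,800,3),np.uint8)
im[:375,:400]=A[:375,:400];im[:375,400:]=B[:375,:400]
D=D[:225,:400];im[375:375+D.shape[0],:D.shape[1]]=D
C=crop(t,320,150,90,90,2.5);im[375:600,400:625]=C[:225,:225]
cv2.imwrite("pics/c1.png",im)
E
```

```text
(no output)
```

View pics/c1.png

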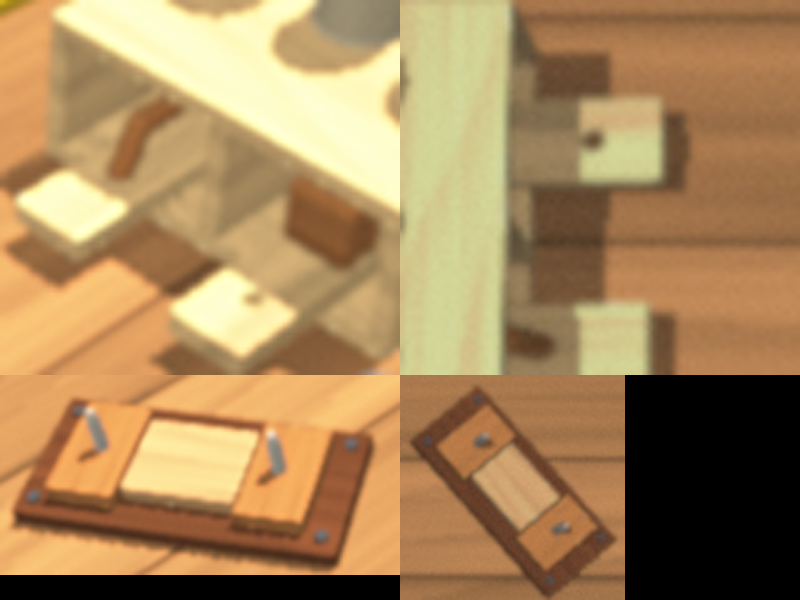

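The crop settles it: the template is the board in the far-x bay (block handle, hole). The near-x bay holds the push block with the round arch. Next I fit the rack, template and fixture poses.

```bash
cat > fit.py <<'E'
from h import *
from scipy.optimize import least_squares
s=cams.capture("scene");t=cams.capture("top")
k=lambda x,y,sc,ox,oy,cx=0,cy=0:((x-cx)/sc+ox,(y-cy)/sc+oy)
# template: end corners & hole (top cam, z=33)
for n,p in dict(c1=k(663,96,5,160,135,400),c2=k(663,186,5,160,135,400),hole=k(592,138,5,160,135,400),f1=k(510,60,5,160,135,400),f2=k(503,370,5,160,135,400)).items():
    print(n,plane(t,p,115 if n[0]=='f' else 33).round(1))
for p in [k(173,318,5,270,140),k(238,357,5,270,140),k(300,315,5,270,140),k(253,300,5,270,140)]: print('scene tmpl',plane(s,p,33).round(1))
for p in [(285/1.5625,210/1.5625),(285/1.5625,353/1.5625)]: print('front corners',plane(t,p,115).round(1))
for p in [(440/1.5625,215/1.5625)]:print('frontL scene',plane(s,p,115))
for n,p in dict(jar=(440,185),jar2=(500,172),bot=(370,158)).items(): print(n,plane(t,(p[0]/1.5625,p[1]/1.5625),133).round(0))
sp=[k(88,408,400/130,80,250,0,375),k(103,450,400/130,80,250,0,375),k(270,433,400/130,80,250,0,375),k(280,474,400/130,80,250,0,375)]
tc=[k(a,b,2.5,320,150,400,375) for a,b in [(477,388),(612,540),(548,597),(413,440)]]
def mod(v):
    x,y,a,h=v;R=np.array([[np.cos(a),-np.sin(a)],[np.sin(a),np.cos(a)]])
    W=lambda q,z:np.r_[R@q+[x,y],z]
    P=[W((e*75,0),z) for e in(1,-1) for z in(81,36)]
    C=[W((e*135,f*60),h) for e,f in((1,1),(-1,1),(-1,-1),(1,-1))]
    return P,C
def res(v):
    P,C=mod(v); return np.r_[(proj(s,np.array(P))-sp).ravel(),(proj(t,np.array(C))-tc).ravel()]
c0=np.mean([plane(t,p,20) for p in tc],0)
best=min((least_squares(res,[c0[0],c0[1],a,18]) for a in np.arange(-3,3.2,.5)),key=lambda r:r.cost)
print(best.x.round(3),best.fun.reshape(-1,2).round(2).tolist())
E
python3 fit.py
```

```text
c1 [664.9 211.1  33. ]
c2 [603.4 209.9  33. ]
hole [636.  257.6  33. ]
f1 [665.5 299.5 115. ]
f2 [468.7 297.6 115. ]
scene tmpl [621.  207.7  33. ]
scene tmpl [669.8 210.2  33. ]
scene tmpl [671.  265.8  33. ]
scene tmpl [642.9 255.5  33. ]
front corners [706.8 299.6 115. ]
front corners [416.8 290.4 115. ]
frontL scene [406.29307647 322.90376275 115.        ]
jar [754. -13. 133.]
jar2 [ 781. -134.  133.]
bot [811. 128. 133.]
[ 5.30919e+02 -3.00007e+02 -1.80000e-02 -7.26340e+01] [[41.84, 24.86], [40.44, 22.76], [-47.56, -20.62], [-46.82, -22.25], [-8.16, 6.41], [-60.73, 21.63], [-0.05, -0.4], [51.37, -13.79]]
```

```bash
sed -i 's/for e in(1,-1) for z/for e in(-1,1) for z/; s/((1,1),(-1,1),(-1,-1),(1,-1))/((1,-1),(-1,-1),(-1,1),(1,1))/' fit.py
cat >> fit.py <<'E'
def box(x,y,a,l,w,z0,z1):
    R=np.array([[np.cos(a),-np.sin(a)],[np.sin(a),np.cos(a)]])
    return np.array([np.r_[R@[e*l/2,f*w/2]+[x,y],z] for z in(z0,z1) for e,f in((1,1),(-1,1),(-1,-1),(1,-1))])
def draw(im,c,B,ox,oy,sc,col,idx):
    q=((proj(c,B)-[ox,oy]+.5)*sc-.5)
    for i,j in idx: cv2.line(im,tuple(int(v*16) for v in q[i]),tuple(int(v*16) for v in q[j]),col,1,cv2.LINE_AA,4)
TOPF=[(4,5),(5,6),(6,7),(7,4)]
x,y,a,h=best.x
ya=0.02; rf=np.array([562,295]); u=np.array([np.cos(ya),np.sin(ya)]);v=np.array([-u[1],u[0]])
tc_=np.array([634.5,210])+v*120
im=np.zeros((600,800,3),np.uint8)
for c,ox,oy,sc,X,Y,W,H in((t,110,120,3.2,0,0,400,400),(s,265,120,3.2,400,0,400,400),(t,320,150,2.2,0,400,400,200),(s,80,250,3,400,400,400,200)):
    I=crop(c,ox,oy,int(W/sc)+1,int(H/sc)+1,sc)[:H,:W].copy()
    draw(I,c,box(*(rf+v*90),ya,290,180,0,115),ox,oy,sc,(255,0,0),TOPF+[(2,6),(3,7),(2,3)])
    draw(I,c,box(*tc_,ya,56,240,15,33),ox,oy,sc,(0,0,255),TOPF+[(2,6),(3,7),(2,3)])
    draw(I,c,box(x,y,a,270,120,0,h),ox,oy,sc,(255,0,255),TOPF)
    for e in(-1,1):
        p=np.array([x+e*75*np.cos(a),y+e*75*np.sin(a)]);draw(I,c,np.array([np.r_[p,36],np.r_[p,81]]),ox,oy,sc,(0,255,0),[(0,1)])
    im[Y:Y+I.shape[0],X:X+I.shape[1]]=I
cv2.imwrite("pics/o1.png",im)
E
python3 fit.py|tail -1
```

```text
[ 533.139 -294.291   -5.601   -1.374] [[-0.53, 0.77], [-0.9, -1.23], [-0.69, 0.37], [-1.13, -1.29], [-0.18, -1.31], [0.15, -0.84], [-1.42, -0.77], [-1.4, -0.41]]
```

View pics/o1.png

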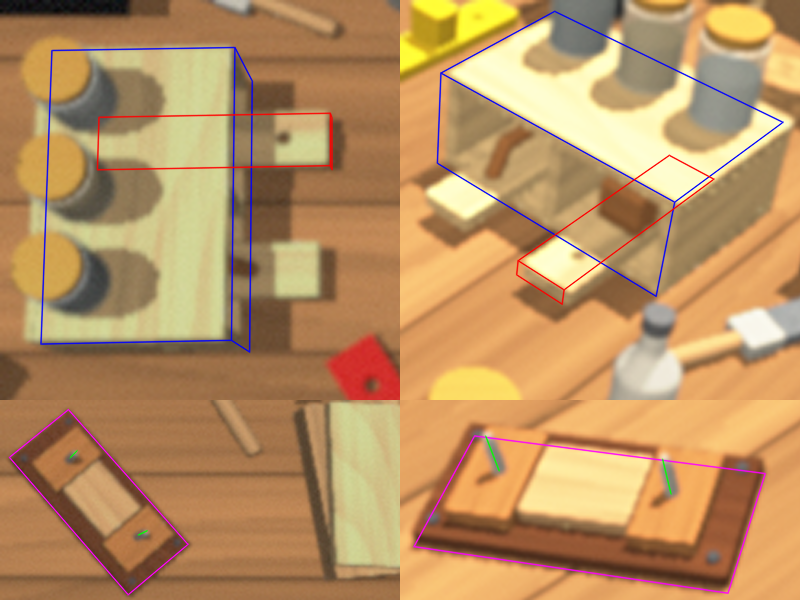

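The overlay shows the fixture pins and outline matching within about 1 px. The template's end is at y≈210 and x≈635, and the shelf front is at y≈297, nearly parallel to world x. That's good enough to grip the end and draw the board out.

```bash
python3 - <<'E'
from h import *
import pickle
pickle.dump({n:cams.capture(n) for n in("scene","top")},open("start.pkl","wb"))
o=down(0)
P=lambda m:(lambda s:print(m,s["time"].__round__(2),s["tcp_pos"].round(1),s["wrist_force"].round(1),round(s["opening"],1)))(telemetry.observe())
try: manip.reach([635,238,190],o)
except manip.Unreachable as e: print(e); o=down(np.pi); manip.reach([635,238,190],o)
P('above'); manip.move_straight([635,238,60],velocity=200); manip.move_straight([635,238,16],velocity=80);P('low')
manip.clamp(35);P('grip')
manip.move_straight([635,208,16],velocity=60);P('30')
E
```

```text
above 3.5 [635.3 237.  190.1] [-0.6 -0.3  0.9] 93.8
low 5.0 [635.  238.   15.8] [0.2 0.8 0.3] 94.0
grip 5.67 [635.3 237.9  16.2] [-0.3 -0.4  0.1] 55.6
30 6.33 [635.  206.5  16. ] [ 0.2 -2.   1.4] 55.8
```

Opening is 55.6 mm, so the board is gripped. I'll draw it out.

```bash
python3 - <<'E'
from h import *
P=lambda m:(lambda s:print(m,s["time"].__round__(2),s["tcp_pos"].round(1),s["wrist_force"].round(1),round(s["opening"],1)))(telemetry.observe())
manip.move_straight([635,73,16],velocity=90);P('out')
manip.move_straight([635,73,3],velocity=30);P('down')
manip.open_jaws();manip.wait(.3);P('open')
manip.move_straight([635,73,180],velocity=200)
manip.reach([480,0,330],down(0));P('clear')
s=cams.capture("scene");t=cams.capture("top")
import pickle;pickle.dump(dict(scene=s,top=t),open("out.pkl","wb"))
im=np.zeros((600,800,3),np.uint8)
im[:,:400]=crop(t,165,125,100,150,4);im[:,400:]=crop(s,220,130,100,150,4)
cv2.imwrite("pics/out.png",im)
E
```

```text
out 7.97 [634.8  73.5  15.8] [ 0.1  1.7 -2.6] 55.5
down 8.56 [635.2  73.    3.1] [-0.4 -0.4 -0.4] 55.5
open 9.62 [635.  73.   3.] [ 0.1 -0.2  0.6] 93.8
clear 11.56 [4.802e+02 2.000e-01 3.281e+02] [-0.1 -0.1  0.4] 93.6
```

View pics/out.png

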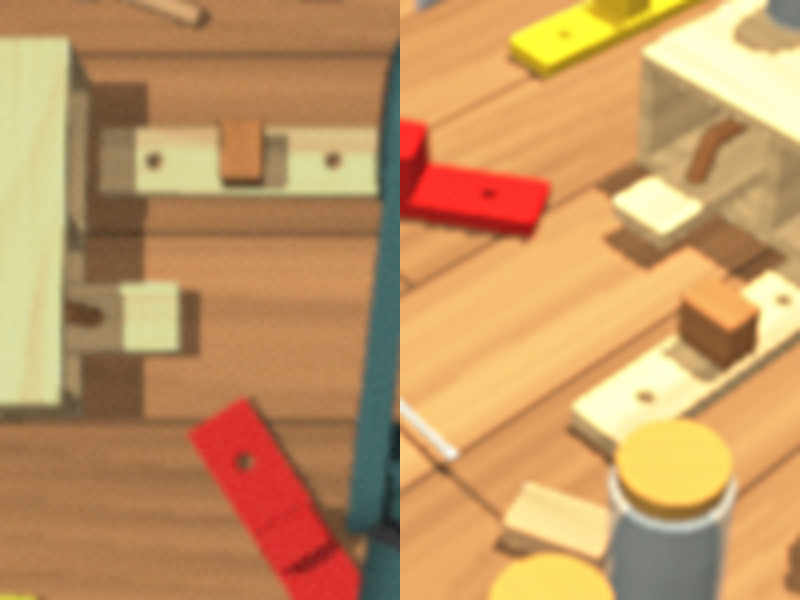

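The template lies flat on the bench, clear of the shelf. Its holes are at crop (153,160) and (333,159), and the push block looks unmoved. Next I measure the template, then take an enlarged look at the pins from the starting pictures.

```bash
python3 - <<'E'
from h import *
import pickle
o=pickle.load(open("out.pkl","rb"));st=pickle.load(open("start.pkl","rb"))
t,s=o["top"],o["scene"]
f=lambda c,p,ox,oy,z:plane(c,((p[0]+.5)/4-.5+ox,(p[1]+.5)/4-.5+oy),z).round(1)
print("top holes",f(t,(153,160),165,125,18),f(t,(333,159),165,125,18),"board L/R end",f(t,(100,161),165,125,18),f(t,(379,161),165,125,18))
print("top handle top",f(t,(243,133),165,125,63))
print("scene holes",f(s,(383,299),220,130,18),f(s,(245,397),220,130,18))
A=crop(st["top"],340,165,57,57,7);B=crop(st["scene"],100,250,90,60,400/90)
im=np.zeros((399,800,3),np.uint8);im[:399,:399]=A;im[:B.shape[0],400:400+B.shape[1]]=B[:399,:400]
cv2.imwrite("pics/pins.png",im)
# dark base mask
for n,(x0,y0,w,h) in dict(top=(315,145,100,100),scene=(75,245,140,75)).items():
    I=crop(st[n],x0,y0,w,h,4);hsv=cv2.cvtColor(I,cv2.COLOR_BGR2HSV)
    m=(hsv[...,2]<np.percentile(hsv[...,2],50)*.72).astype(np.uint8)
    m=cv2.morphologyEx(m,cv2.MORPH_OPEN,np.ones((5,5)))
    cs,_=cv2.findContours(m,cv2.RETR_EXTERNAL,cv2.CHAIN_APPROX_NONE);c=max(cs,key=cv2.contourArea)
    q=(cv2.boxPoints(cv2.minAreaRect(c))+.5)/4-.5+[x0,y0]
    print(n,q.round(1).tolist(),[plane(st[n],p,20).round(0)[:2].tolist() for p in q])
E
```

```text
top holes [632.9 244.5  18. ] [633.9  93.6  18. ] board L/R end [631.9 288.8  18. ] [632.3  55.1  18. ]
top handle top [644.3 166.3  63. ]
scene holes [635.2 242.5  18. ] [637.1  91.6  18. ]
top [[321.4, 178.0], [349.6, 152.8], [407.0, 217.0], [378.7, 242.2]] [[587.0, -151.0], [674.0, -248.0], [458.0, -425.0], [376.0, -329.0]]
scene [[83.4, 300.9], [89.2, 254.6], [201.7, 268.6], [195.9, 314.9]] [[490.0, -432.0], [361.0, -357.0], [602.0, -160.0], [702.0, -251.0]]
```

View pics/pins.png

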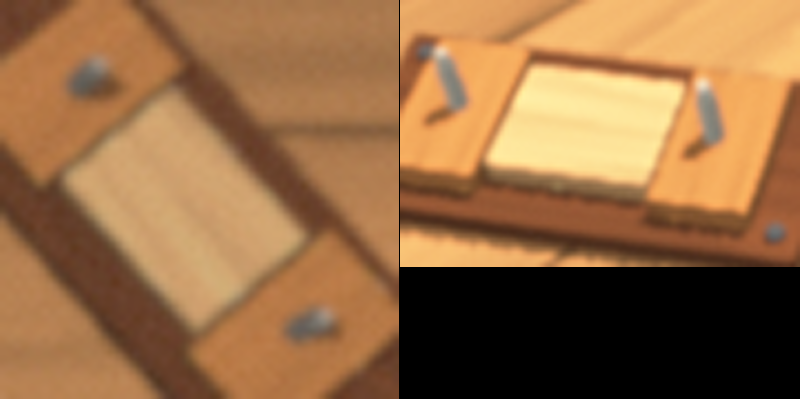

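```bash
cat > pinfit.py <<'E'
from h import *
import pickle
from scipy.optimize import least_squares
st=pickle.load(open("start.pkl","rb"))
th=np.linspace(0,2*np.pi,24,endpoint=False)
def sil(c,x,y):
    P=np.vstack([np.c_[x+r*np.cos(th),y+r*np.sin(th),np.full(24,z)] for r,z in((6,36),(6,69),(2.5,81))])
    h=cv2.convexHull(proj(c,P).astype(np.float32));m=cv2.moments(h);return np.array([m["m10"],m["m01"]])/m["m00"]
obs={}
wins=dict(top=[(350-3,171,11,11),(378,206,13,11)],scene=[(105,258,12,18),(165,266,11,18)])
for n,ws in wins.items():
    px=st[n]["pixels"].astype(float)
    for i,(x,y,w,h) in enumerate(ws):
        I=px[y:y+h,x:x+w];S=1-I.min(2)/I.max(2)
        bg=np.median(S);W=np.clip((bg-S)/bg-.25,0,None)
        yy,xx=np.mgrid[y:y+h,x:x+w];obs[n,i]=np.array([(W*xx).sum(),(W*yy).sum()])/W.sum()
        print(n,i,obs[n,i].round(2),(W/W.max()*9).astype(int).tolist() if 0 else '')
def pins(v): x,y,a=v;d=75*np.array([np.cos(a),np.sin(a)]);return [np.array([x,y])+d,np.array([x,y])-d]
def res(v,ns):
    p=pins(v);return np.concatenate([sil(st[n],*p[i if n=="top" else 1-i])-obs[n,i] for n in ns for i in(0,1)])
for ns in(["top"],["scene"],["top","scene"]):
    r=least_squares(res,[533,-294,.68],args=(ns,),diff_step=1e-4);print(ns,r.x.round(3),r.fun.round(2))
    w=[]
    for n in ns: # free pins
        for i in(0,1):
            q=least_squares(lambda p:sil(st[n],*p)-obs[n,i],pins(r.x)[i if n=="top" else 1-i],diff_step=1e-4).x;w.append(q.round(1).tolist())
    print(w)
E
python3 pinfit.py
```

```text
top 0 [352.16 175.5 ] 
top 1 [383.96 210.89] 
scene 0 [110.31 266.88] 
scene 1 [169.09 275.25] 
['top'] [ 530.406 -293.538    0.694] [ 0.04  0.05 -0.04 -0.05]
[[588.2, -245.4], [472.6, -341.6]]
['scene'] [ 530.531 -292.682    0.679] [ 0.49  0.26 -0.47 -0.18]
[[470.6, -340.3], [590.1, -245.0]]
['top', 'scene'] [ 530.505 -292.984    0.685] [ 0.02 -0.11 -0.37  0.06  0.29  0.47 -0.52 -0.28]
[[588.2, -245.4], [472.6, -341.6], [470.6, -340.3], [590.1, -245.0]]
```

Both cameras agree on the fixture: (530.5, -293), yaw ≈ 0.69. For the handle I'll squeeze it lightly along its length first to centre it, then regrip it across the 50 mm and lift.

```bash
python3 - <<'E'
from h import *
P=lambda m:(lambda s:print(m,s["time"].__round__(2),s["tcp_pos"].round(1),s["wrist_force"].round(1),s["wrist_torque"].round(2),round(s["opening"],1)))(telemetry.observe())
manip.reach([635,168,140],down(np.pi/2))
manip.move_straight([635,168,28],velocity=120);P('low')
manip.clamp(8);P('squeeze 36')
manip.open_jaws();manip.move_straight([635,168,100],velocity=150)
manip.move_straight([635,168,100],down(0),velocity=150) if 0 else manip.reach([635,168,100],down(0))
manip.move_straight([635,168,28],velocity=120);P('low2')
manip.clamp(35);P('grip 50')
manip.move_straight([635,168,60],velocity=60);manip.wait(.2);P('lift')
manip.move_straight([635,168,215],velocity=200)
manip.reach([530.5,-293,215],down(0.69-np.pi/2))
manip.move_straight([530.5,-293,125],velocity=120);manip.wait(.3);P('hover')
s=cams.capture("scene");t=cams.capture("top")
import pickle;pickle.dump(dict(scene=s,top=t),open("hover.pkl","wb"))
im=np.zeros((600,800,3),np.uint8)
im[:,:400]=crop(t,315,125,100,150,4);im[:400,400:]=crop(s,75,215,120,120,400/120)
cv2.imwrite("pics/hover.png",im)
E
```

```text
low 13.91 [635.9 168.1  29.3] [ 0.6 -0.2 -0.6] [ 0.05 -0.1  -0.03] 93.9
squeeze 36 14.83 [635.  167.8  27.9] [-0.5 -0.5 -0.1] [-0.03 -0.14 -0.  ] 36.1
low2 18.62 [635.6 168.1  28.7] [ 0.3 -0.7  0.6] [-0.03 -0.1   0.09] 94.0
grip 50 19.37 [635.1 168.   28. ] [-0.6 -0.3  1.1] [-0.06 -0.16 -0.01] 49.6
lift 20.25 [634.6 167.9  59.3] [-0.5 -0.6 -2.8] [-0.06 -0.1   0.01] 49.5
hover 24.1 [ 530.8 -293.2  125.8] [ 0.6  0.4 -3.5] [-0.03 -0.02  0.03] 49.6
```

View pics/hover.png

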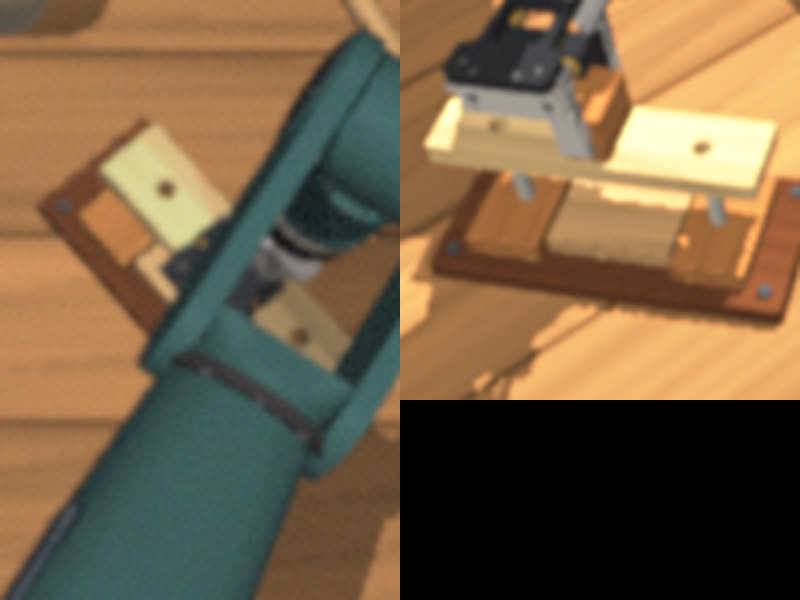

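The template hangs level over the pins. The holes are at scene crop (497,126) and (703,148), and top crop (166,189) and (302,337). I'll check hole against pin numerically, then lower in small steps with force monitoring.

```bash
python3 - <<'E'
from h import *
import pickle
o=pickle.load(open("hover.pkl","rb"))
for n,sc,ox,oy,ps in(("top",4,315,125,[(166,189),(302,337)]),("scene",400/120,75,215,[(303,148),(97,126)])):
    q=np.array([plane(o[n],((a+.5)/sc-.5+ox,(b+.5)/sc-.5+oy),115.8)[:2] for a,b in ps]);d=q[0]-q[1]
    print(n,q.round(1).tolist(),"mid",q.mean(0).round(1),"yaw",round(np.arctan2(d[1],d[0]),3),"len",np.hypot(*d).round(1))
P=lambda m:(lambda s:print(m,s["time"].__round__(2),s["tcp_pos"].round(1),s["wrist_force"].round(1),s["wrist_torque"].round(2)))(telemetry.observe())
for z in (110,106,103):
    manip.move_straight([530.5,-293,z],velocity=40);manip.wait(.15);P(z)
    s=telemetry.observe()
    if s["wrist_force"][2]>4: print("contact");break
E
```

```text
top [[585.7, -243.8], [470.1, -342.0]] mid [ 527.9 -292.9] yaw 0.704 len 151.7
scene [[591.0, -244.7], [475.3, -343.5]] mid [ 533.2 -294.1] yaw 0.707 len 152.2
110 24.88 [ 530.7 -293.1  110.4] [-0.  -0.8 -2.4] [-0.03 -0.01 -0.03]
106 25.27 [ 530.5 -293.   106. ] [ 0.6 -0.1 -3.2] [-0.04  0.    0.01]
103 25.68 [ 530.5 -293.   103. ] [-1.  -1.  -2.7] [0.06 0.   0.05]
```

There's no contact force although the board's underside is 6 mm below the pin tops, so the pins have entered the holes. I'll keep lowering.

```bash
python3 - <<'E'
from h import *
P=lambda m:(lambda s:print(m,s["time"].__round__(2),s["tcp_pos"].round(1),s["wrist_force"].round(1),s["wrist_torque"].round(2)))(telemetry.observe())
for z in (99,95,91,87,83):
    manip.move_straight([530.5,-293,z],velocity=40);manip.wait(.15);P(z)
    s=telemetry.observe()
    if s["wrist_force"][2]>6 or np.hypot(*s["wrist_force"][:2])>10: print("contact");break
E
```

```text
99 26.07 [ 530.5 -293.    99. ] [ 0.7  0.1 -3.4] [-0.07 -0.05  0.01]
95 26.48 [ 531.  -293.1   94.9] [ 3.3 -1.6 -5.1] [-0.18 -0.6  -0.03]
91 26.88 [ 530.9 -293.1   90.9] [ 4.8 -2.4 -5. ] [-0.3  -0.96 -0.03]
87 27.27 [ 531.  -293.2   87. ] [ 4.2 -1.9 -4.5] [-0.37 -1.15 -0.06]
83 27.68 [ 531.  -293.2   82.9] [ 5.2 -0.8 -2.9] [-0.29 -1.18 -0.08]
```

The small side load (+5, −2 N) shows I'm about 1 mm off. I'll yield in that direction and continue.

```bash
python3 - <<'E'
from h import *
def P(m):
    s=telemetry.observe();print(m,s["time"].__round__(2),s["tcp_pos"].round(1),s["wrist_force"].round(1),s["wrist_torque"].round(2));return s
xy=np.array([531.3,-293.3])
manip.move_straight([*xy,83],velocity=20);manip.wait(.2);P('shift')
for z in (79,75,71,68,66,65,64,63.5,63):
    manip.move_straight([*xy,z],velocity=30);manip.wait(.15);s=P(z);F=s["wrist_force"]
    if F[2]>5 or np.hypot(*F[:2])>12: print("contact");break
E
```

```text
shift 28.12 [ 531.1 -293.2   82.9] [ 2.5 -1.2 -2.7] [-0.18 -0.67 -0.05]
79 28.56 [ 531.1 -293.2   78.4] [ 3.6 -1.  -5.1] [-0.28 -0.7  -0.11]
75 28.99 [ 531.1 -293.2   74.7] [ 1.4 -0.9 -5.1] [-0.22 -0.56 -0.1 ]
71 29.43 [ 531.1 -293.2   70.8] [ 2.7 -1.3 -5.5] [-0.22 -0.44 -0.02]
68 29.82 [ 531.1 -293.2   67.8] [ 1.1 -0.1 -3.8] [-0.16 -0.36 -0.08]
66 30.23 [ 531.1 -293.2   65.9] [ 1.5 -0.4 -3.8] [-0.16 -0.21 -0.01]
65 30.62 [ 531.1 -293.2   64.9] [ 0.9  0.1 -3.2] [-0.04 -0.11 -0.03]
64 31.02 [ 531.2 -293.3   64. ] [ 0.  -0.2 -3. ] [-0.08  0.01 -0.  ]
63.5 31.43 [ 531.2 -293.3   64. ] [-2.8  0.8  0.5] [0.22 0.43 0.03]
63 31.82 [ 531.2 -293.3   64. ] [-4.   1.2  6.3] [0.45 0.7  0.01]
contact
```

The template is seated at TCP z = 64.0, exactly the height predicted, and the wrist force turned upward there. Now release, retreat and check.

```bash
python3 - <<'E'
from h import *
manip.move_straight([531.2,-293.3,63.8],velocity=20)
manip.open_jaws();manip.wait(.2)
manip.move_straight([531.2,-293.3,190],velocity=120)
manip.reach([214,-506,300],down(-1.17));print(telemetry.observe()["time"])
s=cams.capture("scene");t=cams.capture("top")
for n,sc,z in(("t",t,54),("s",s,54)): 
    x,y,a=531.2,-293.3,.688
    print(n,proj(sc,np.array([[x+e*120*np.cos(a)-f*28*np.sin(a),y+e*120*np.sin(a)+f*28*np.cos(a),z] for e,f in((1,1),(-1,1),(-1,-1),(1,-1))])).round(1).tolist())
im=np.zeros((600,800,3),np.uint8)
im[:400,:400]=crop(t,315,145,100,100,4);im[:400,400:]=crop(s,75,215,133,133,400/133)[:400,:400]
im[400:,:400]=crop(t,100,100,240,120,400/240)[:200];im[400:,400:]=crop(s,220,100,200,100,2)
cv2.imwrite("pics/end.png",im)
E
```

```text
35.7833
t [[336.6, 170.1], [386.9, 227.1], [400.0, 216.0], [349.5, 159.4]]
s [[189.8, 268.6], [98.8, 257.3], [89.1, 274.7], [183.5, 287.2]]
```

View pics/end.png

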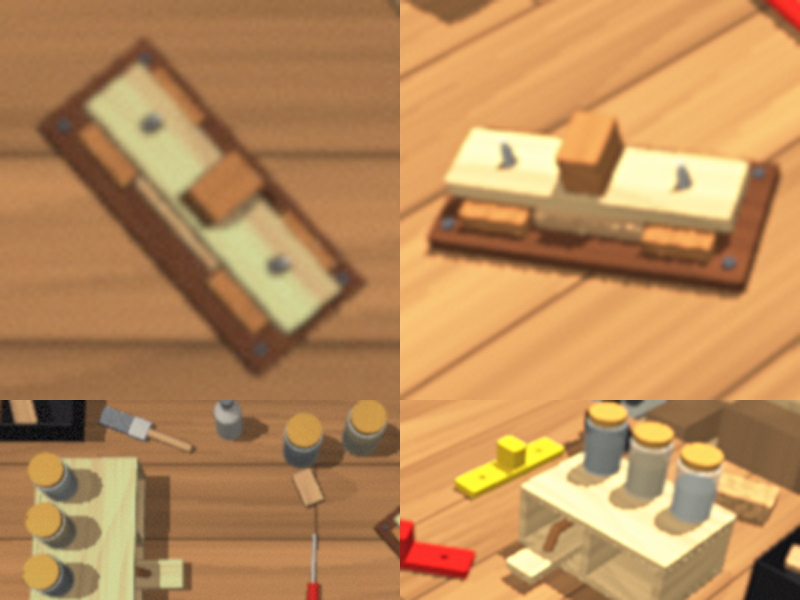

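The picture shows both pins standing through the holes (scene crop (507,156) and (683,179)) and the board down on the blocks. The jars and push block are where they were. I'm handing the job in.

```bash
python3 -c "
from workcell import job;print(job.finish_job())"
```

```text
the job is handed in; nothing more can be done
None
```

The template is home on the fixture's two guide pins and released, and I handed the job in at about 36 s of the 59 s allowed. No verdict is reported.

**What I did:** I gripped the template's projecting end, drew it out of the far-x bay, laid it flat on the bench and let go. I then centred it with a light squeeze on the handle, regripped the handle across its 50 mm side and lowered it onto the pins in small steps.

**Last checks:**
- **Seating:** The board stopped at the predicted height (TCP z = 64.0 mm), where the wrist force turned upward.
- **Final picture:** Both pins stand through the holes, and the board lies where the model predicts to about 1–2 px. The arm is well clear, and the push block and the two loose jars look undisturbed.

**What disagreed:**
- **Cameras:** The two cameras differed by about 5 mm in x on the hovering template. Their mean matched the commanded position.
- **Pin alignment:** On the pins there was a side load of about 5 N, from an offset of under 1 mm. I eased it out before finishing.

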